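Open the child-resistant cap of a solvent can

TASK

Open the blue solvent can: grip its red child-resistant cap, push it firmly down until it lands and, keeping it down, turn it counter-clockwise (seen from above) by about 60 degrees until it is free, then lift it straight off. Press no harder than about 20 N, keep hold of the cap, for a spring would throw it off, and set it down gently near the middle of the steel tray, open side down, leaving the other things alone.

Things in the scene. Friction and masses are not known exactly. Their poses are not given: they have to be found in the camera images.
- can: square blue solvent can, 84 x 84 mm, deck 66 mm above the desk, clamped upright in a dark steel holder (108 x 108 mm) fixed to the desk, so it neither slides nor turns. Origin: centre of its underside on the desk, z up; neck and cap stand on this axis. Three hooks of the neck hold three lugs in the cap; contact forces of more than 30 N in all between cap and can (any direction) damage them
- cap_center (a point): centre (half-way up) of the red ribbed cap, 42 mm across, 30 mm tall, 40 to 65 g, z along its axis; hollow, 26 mm free bore, sits over the neck with 1 mm of side play. Locked, its lower edge is 22 mm above the can's deck (88 mm above the desk), its x axis lies along the can's, and it cannot lift or turn (3 degrees of play)
- cap_top (a point): middle of the cap's top. Pushed down, the cap yields against a spring: 6 N to start, 7 to 11 N where the lock releases, then a hard landing 1.5 mm deeper. The depth of release differs from can to can, 2.5 to 14.5 mm, and cannot be seen, only felt. A steady push of 14 to 19 N always lands it; keep it so while turning
- can_mouth (a point): on the neck's axis under the cap, 96 mm above the desk. With the cap down it turns counter-clockwise seen from above (clockwise is blocked); at 55 to 67 degrees from locked its lugs are free (aim at 61), then comes a hard stop. It then lifts straight up, pushed by the spring to 4 mm above locked (thrown off if not held), and clears the neck when 35 mm up
- tray: loose flat stainless tray, 160 x 160 mm outside, 12 mm high, walls 4 mm, inner floor 4 mm above the desk, 0.7 kg. Origin: centre of its underside, z up
- block_a: wax block on a pink cassette, 40 x 28 x 15 mm, loose bystander at the back; origin at the centre of its underside
- cassette_a: pink tissue cassette, 28 x 40 x 6 mm, loose bystander at the back; origin at the centre of its underside
- cassette_b: light blue tissue cassette, 28 x 40 x 6 mm, loose bystander at the back; origin at the centre of its underside
- stack: bundle of white tissue cassettes in a dark band, 42 x 41 x 32 mm, loose bystander at the back; origin at the centre of its underside
- pen: black marker with green cap, 18 x 132 x 15 mm, loose bystander lying near the front edge; origin at the centre of its underside
Mind the look-alikes: they are no part of the job. Of the things shaped like the part that bears cap_center, the red one is meant.

How it is judged:
On the way:
1. the cap has been turned to its free position (at least 49 degrees) while still on the neck (angle between the x axis of cap_center and the x axis of can, either way round above 0.855 rad and horizontal distance between cap_center and can below 0.004 m and z of cap_center in the frame of can below 0.109 m), for 0.05 s.
At the end, for the whole second after the job is handed in: the cap stands upright (within 0.1 rad), open side down, at rest on the tray's floor, its centre within 50 mm of the tray's middle along each of the tray's sides, and is released (x of cap_center in the frame of tray between -0.05 and 0.05 m and y of cap_center in the frame of tray between -0.05 and 0.05 m and z of cap_center in the frame of tray between 0.016 and 0.022 m and angle between cap_center's own z axis and vertical below 0.1 rad and contact force between cap and tray above 0.05 N and linear speed of cap below 0.02 m/s); the robot touches nothing.
It fails at once if contact forces of more than 30 N in all between cap and can (pressed, pulled or twisted) (contact force between cap and can above 30 N).
It fails at once if the cap flies off or is dropped (faster than 0.5 m/s out of the gripper) (linear speed of cap above 0.5 m/s and contact force between the fingers and cap below 0.05 N).
It fails at once if the cap is pressed on the tray with more than 35 N (contact force between cap and tray above 35 N).
It fails at once if the tray is shoved by more than 30 mm (distance of tray from where it was at the start of the episode above 0.03 m).
It fails at once if a bystander is moved by more than 20 mm (distance of any of block_a, cassette_a, cassette_b, stack, pen from where it was at the start of the episode above 0.02 m).
It also fails if it takes over 56 s, if anything falls off the work surface, if the arm or the gripper's body presses on something with over 40 N, if the wrist force passes 120 N, or if a joint passes its speed limit or range.

ROBOT

A 6-joint arm with a two-finger parallel gripper is mounted at the origin on a cart in front of the work surface, level with it; the furniture and walls round the work are solid. World frame = base frame: x ahead of the robot, y to its left, z up, the work surface at z = 0. Lengths are in m, angles in rad, forces in N, time in s.
With the tool pointing down it reaches from about 0.4 to 0.825 m from the base axis. Payload 7 kg.
Tool frame: the origin (TCP) lies on the centre line of the jaws, within the pads' length; the fingertips stand arm.tip_reach ahead of it and the grasp point (between the pads) lies 5 mm behind it (arm.tip_reach is the distance from the TCP to the fingertips, in m); z points along the fingers, y is the line along which they close (so a half turn about z gives the same grasp; the last joint's range is limited). The gripper opens to 88 mm and grips with 3 to 60 N. Pads are 19 mm wide; open, the fingers measure 130 mm over their backs; the gripper's body (78 mm by 193 mm) begins 47 mm behind the grasp point.
Start: joints at [1.566, 0.359, 0.012, 0, -1.224, -0.288], TCP at [0.195, 0.646, 0.241] pointing down, gripper open.
Joint ranges: [-3.07, 3.07], [-1.43, 2.12], [-1.02, 1.25], [-3.03, 1.67], [-3.05, -0], [-3.03, 3.03]. Speed limits (rad/s): [2.39, 2.39, 3.01, 3.14, 3.14, 3.14].

INTERFACE

Orientations are given as [roll, pitch, yaw] about the fixed x, y, z axes, in that order (R = Rz(yaw) Ry(pitch) Rx(roll)).
In Python, from station import status, optics, order, arm gives the robot as it stands. The module is installed in compiled form; this text tells all that it offers.
- The arm moves only by the shell command python3 -m jog 'ROWS' [FORCE]. ROWS is JSON, a list of rows, each a list of 3 entries, a list of its own where there are three numbers: the gripper command: -1 is shut, 1 is fully open, values between are in proportion, then the shift along the tool's x, y, z in mm, then the turn about the tool's z in rad. A call has 1 to 20 rows; each row is the pose to reach, as a shift and turn from the pose commanded when the call began, along the tool's axes at that moment; what a row does not reach only later rows make up. A row lasts 1/8 s, in which the tool goes at most 62.5 mm and 10.7 degrees, less where a joint would pass 70% of its speed; a pose out of reach is approached as far as the arm can. A call with a gripper value outside its range is refused whole. The fingers move at their own pace and stop on an object; FORCE is the grip in N (left out, the last holds). Time passes only in rows, so rows that repeat a pose let the fingers close. It gives the time, the measured TCP pose, the force, the opening and the grip force at its end, in the units of the state.
- status.get_state(): the state, without advancing time (a new reading comes with each control period).
- optics.grab_frame(name): name is "side" or "top"; returns a dict with "color" (384x512x3 uint8, red, green, blue), "mtx" (3x3 intrinsics, pixels), "cam_to_world" (4x4, takes a point from camera to world coordinates). Camera axes: x right, y down, z forward; pixel columns grow to the right and rows downward; lengths in m; the calibration is good to about 2 mm. A picture is of the moment at which its call begins. There is no depth.
- order.job_done(): hands the job in; it is judged then, once.
The state is a dict: "t": time; "q": joint angles; "qd": joint speeds; "joint_efforts": joint torques, N m; "eef_pos": TCP position; "ee_rot": TCP orientation; "force": force on the tool from outside, world axes, zero at the start; "moment": the same for the moment, N m; "width": finger opening in m; "gripper_force": force on a finger pad.
Only numpy, scipy, OpenCV 4.12 (cv2) and the standard library are available. Lean on these libraries where they do the work, as an engineer would, in place of code of your own. Each camera call takes 0.05 s, during which the arm holds its last target. There are 200 camera calls.

## Working session

There is one attempt and no reset: what is moved stays moved. The work goes in short steps, Python scripts to look and compute and a shell command to move; the robot and the scene stay as the last step left them, time stands still between calls to the robot, and variables do not carry over. Pictures are saved under pics/ and viewed, at most 10 in all, crops included, and the job is handed in when it is done.

```bash
mkdir -p pics; python3 - <<'E'
from station import status, optics, order, arm
import cv2,numpy as np
s=status.get_state();print(s, arm.tip_reach)
for n in("side","top"):
    f=optics.grab_frame(n);cv2.imwrite(f"pics/{n}0.png",f["color"][:,:,::-1]);np.savez(f"{n}0.npz",**f);print(n,f["mtx"].round(1).tolist(),f["cam_to_world"].round(3).tolist())
E
```

```text
{'t': 0.0, 'q': array([ 1.56610212e+00,  3.59386073e-01,  1.10841181e-02, -3.47277823e-04,
       -1.22408054e+00, -2.88088920e-01]), 'qd': array([ 0.00068635,  0.00016795,  0.0005205 ,  0.00081462, -0.00028585,
       -0.00100812]), 'joint_efforts': array([ 1.24740716e-03, -5.82712591e+01,  2.93045032e+01,  6.99658424e+00,
        6.97313400e-03, -1.45112463e-04]), 'eef_pos': array([0.19471492, 0.6458379 , 0.23963469]), 'ee_rot': array([ 3.13997909e+00, -1.37694602e-04, -2.92901281e-01]), 'force': array([-0.23444987,  0.3798284 ,  0.17004497]), 'moment': array([-0.05101116, -0.01234942, -0.07849879]), 'gripper_force': 0.0, 'width': 0.08720416969425976} 0.014
side [[449.5, 0.0, 251.8], [0.0, 449.5, 188.6], [0.0, 0.0, 1.0]] [[-1.0, 0.03, -0.005, 0.567], [0.022, 0.618, -0.786, 0.876], [-0.02, -0.786, -0.618, 0.803], [0.0, 0.0, 0.0, 1.0]]
top [[468.9, 0.0, 260.2], [0.0, 468.9, 185.2], [0.0, 0.0, 1.0]] [[0.019, -0.996, 0.092, 0.456], [-1.0, -0.02, -0.021, 0.008], [0.022, -0.091, -0.996, 1.115], [0.0, 0.0, 0.0, 1.0]]
```

View pics/side0.png

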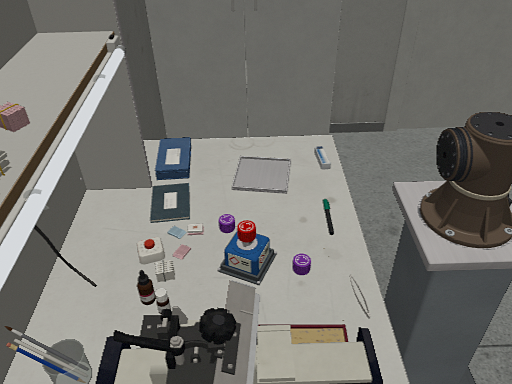

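View pics/top0.png

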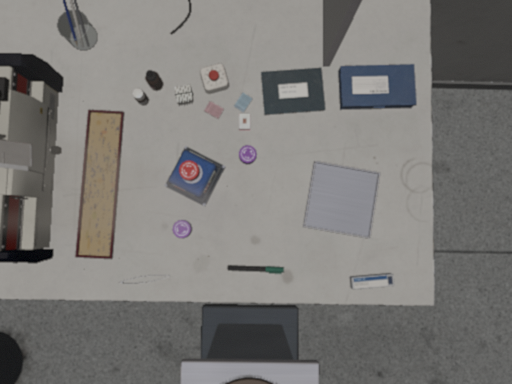

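The side view shows three cap-shaped things: the red one on the blue can at (247,230), and purple ones at (227,223) and (302,264). The top view shows the same three at (190,171), (248,154) and (182,228). There is also a red knob on a white box at side (149,243). The red ribbed cap on the can fits the description. Next is an enlarged crop to confirm it, then measuring.

```bash
cat > h.py <<'E'
import numpy as np,cv2
def load(n):
    f=np.load(n);return f["color"],f["mtx"],f["cam_to_world"]
def ray(K,T,p):
    d=T[:3,:3]@np.linalg.solve(K,[p[0],p[1],1.]);return T[:3,3],d/np.linalg.norm(d)
def tri(rs):
    A=sum(np.eye(3)-np.outer(d,d) for o,d in rs);b=sum((np.eye(3)-np.outer(d,d))@o for o,d in rs);return np.linalg.solve(A,b)
def atz(K,T,p,z):
    o,d=ray(K,T,p);return o+d*(z-o[2])/d[2]
def proj(K,T,X):
    c=np.linalg.inv(T)@np.append(X,1);u=K@c[:3];return u[:2]/u[2]
E
python3 - <<'E'
from h import *
S,Ks,Ts=load("side0.npz");T,Kt,Tt=load("top0.npz")
a=cv2.resize(S[195:295,195:325],None,fx=4,fy=4,interpolation=2)[:400,:390]; a=cv2.resize(S[200:290,205:290],(400,424),interpolation=2)
b=cv2.resize(T[135:220,150:230],(400,425),interpolation=2)[:424]
cv2.imwrite("pics/crop.png",np.hstack([a,b])[:,:,::-1])
for n,I in(("s",S),("t",T)):
    h=cv2.cvtColor(I,cv2.COLOR_RGB2HSV)
    m=((h[...,0]<8)|(h[...,0]>172))&(h[...,1]>150)&(h[...,2]>70)
    k,l,st,c=cv2.connectedComponentsWithStats(m.astype(np.uint8))
    for i in range(1,k):
        if st[i,4]>30:print(n,st[i],c[i].round(1))
E
```

```text
s [238 220  18  22 276] [246.4 231.9]
s [144 239  11  10  68] [148.9 243.5]
s [291 325  57  16 126] [322.  326.9]
```

View pics/crop.png

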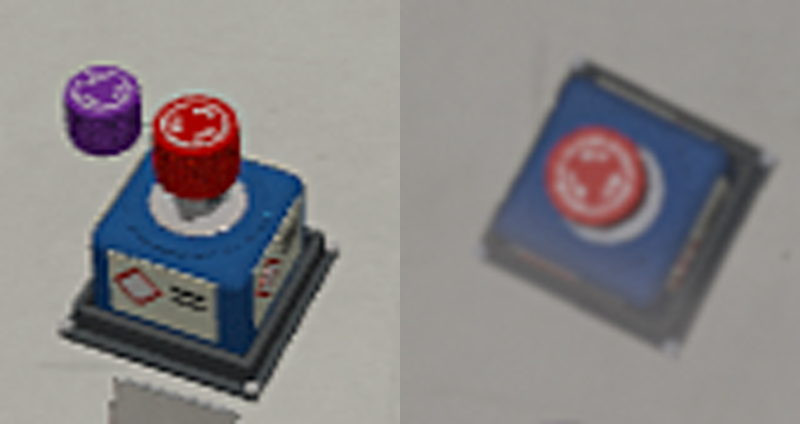

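The crop confirms the red ribbed cap on the blue can. Its top centre is at side (247.3,225.7) and top (188.8,169.8). The purple caps stand on the desk and are not part of the job. The holder corners in the top crop give the can's yaw.

```bash
python3 - <<'E'
from h import *
S,Ks,Ts=load("side0.npz");T,Kt,Tt=load("top0.npz")
cs=(247.3,225.7);ct=(188.8,169.8)
r=[ray(Ks,Ts,cs),ray(Kt,Tt,ct)];X=tri(r);print("captop",X.round(4),"res",[np.linalg.norm(np.cross(X-o,d)).round(4) for o,d in r])
print("at118",atz(Ks,Ts,cs,.118),atz(Kt,Tt,ct,.118))
# holder corners, top crop scale 5 and side crop
P=[((x-400+.5)/5-.5+150,(y+.5)/5-.5+135) for x,y in((580,65),(772,158),(672,350),(487,250))]
W=np.array([atz(Kt,Tt,p,.0) for p in P])[:,:2];print("holder",W.round(3).tolist(),W.mean(0),[np.linalg.norm(W[i]-W[i-1]).round(3) for i in range(4)])
for i in range(4):
    d=W[i]-W[i-1];print("yaw",np.degrees(np.arctan2(d[1],d[0])).round(1)%90)
# red-ish in top
h=cv2.cvtColor(T,cv2.COLOR_RGB2HSV);m=((h[...,0]<10)|(h[...,0]>165))&(h[...,1]>90);k,l,st,c=cv2.connectedComponentsWithStats(m.astype(np.uint8))
for i in range(1,k):
    if st[i,4]>60:print(st[i],c[i])
# tray: projected corners from approximate image quads
for n,K,M,I,q in(("t",Kt,Tt,T,[(315,163),(379,173),(369,237),(304,227)]),("s",Ks,Ts,S,[(239,157),(292,158),(289,191),(232,188)])):
    g=cv2.cvtColor(I,cv2.COLOR_RGB2GRAY)
    c=cv2.cornerSubPix(g,np.float32(q).reshape(-1,1,2),(4,4),(-1,-1),(3,30,.01)).reshape(-1,2)
    W=np.array([atz(K,M,p,.012 ) for p in c]);print(n,c.round(1).tolist(),W[:,:2].round(3).tolist(),"mean",W.mean(0).round(4),[np.linalg.norm(W[i]-W[i-1]).round(3) for i in range(4)])
for n in((248.5,154),(182,228.5)):print("purple",atz(Kt,Tt,n,.03))
E
```

```text
captop [0.5759 0.1402 0.119 ] res [np.float64(0.0015), np.float64(0.0015)]
at118 [0.57451159 0.13941703 0.118     ] [0.5775319  0.14022556 0.118     ]
holder [[0.645, 0.165], [0.602, 0.072], [0.51, 0.117], [0.555, 0.206]] [0.57816507 0.14029764] [np.float64(0.099), np.float64(0.102), np.float64(0.103), np.float64(0.1)]
yaw 65.4
yaw 65.2
yaw 64.1
yaw 62.8
[209  71   9   9  68] [213.14705882  74.86764706]
[ 16  74  11  20 166] [21.20481928 83.58433735]
[179 160  20  20 198] [188.75252525 169.76767677]
[  9 198   9  13  97] [ 12.60824742 203.90721649]
[  5 230  12  21 207] [ 10.84057971 240.38164251]
[ 76 236  32  22  65] [ 86.07692308 251.92307692]
t [[313.29998779296875, 160.6999969482422], [378.8999938964844, 172.5], [369.20001220703125, 237.6999969482422], [302.29998779296875, 226.60000610351562]] [[0.619, -0.14], [0.594, -0.297], [0.439, -0.273], [0.462, -0.116]] mean [ 0.5282 -0.2065  0.012 ] [np.float64(0.159), np.float64(0.159), np.float64(0.157), np.float64(0.159)]
s [[240.1999969482422, 156.60000610351562], [290.3999938964844, 159.60000610351562], [286.79998779296875, 192.39999389648438], [231.0, 188.5]] [[0.593, -0.292], [0.438, -0.268], [0.463, -0.106], [0.62, -0.132]] mean [ 0.5287 -0.1996  0.012 ] [np.float64(0.163), np.float64(0.157), np.float64(0.163), np.float64(0.159)]
purple [0.62838103 0.01411961 0.03      ]
purple [0.45229027 0.16307599 0.03      ]
```

```bash
python3 - <<'E'
from h import *
S,Ks,Ts=load("side0.npz");T,Kt,Tt=load("top0.npz")
for a,b in(((369,330),(53,258)),((117,333),(55,60)),((348,326),(77,257))):
    r=[ray(Ks,Ts,a),ray(Kt,Tt,b)];X=tri(r);print(X.round(3),[np.linalg.norm(np.cross(X-o,d)).round(3) for o,d in r])
from scipy.spatial.transform import Rotation as R
from station import status
s=status.get_state();M=R.from_euler("xyz",s["ee_rot"]).as_matrix();print(M.round(3).tolist(),s["eef_pos"])
for w in([.23,.40,.30],[.40,.2,.30],[.5759,.1402,.20]):
    print((M.T@(np.array(w)-s["eef_pos"])*1000).round(1))
E
```

```text
[0.377 0.417 0.122] [np.float64(0.01), np.float64(0.01)]
[0.8   0.425 0.146] [np.float64(0.001), np.float64(0.001)]
[0.389 0.38  0.08 ] [np.float64(0.002), np.float64(0.002)]
[[0.957, -0.289, -0.0], [-0.289, -0.957, -0.001], [0.0, 0.001, -1.0]] [0.19472283 0.64588614 0.23973273]
[104.8 225.3 -59.9]
[325.3 367.7 -59.7]
[510.9 374.   40.4]
```

```bash
python3 -m jog '[[1,[105,225,-60],0],[1,[105,225,-60],0],[1,[105,225,-60],0],[1,[105,225,-60],0],[1,[105,225,-60],0],[1,[325,368,-60],0],[1,[325,368,-60],0],[1,[325,368,-60],0],[1,[325,368,-60],0],[1,[325,368,-60],0],[1,[511,374,70],0],[1,[511,374,70],0],[1,[511,374,70],0],[1,[511,374,70],0],[1,[511,374,70],0],[1,[511,374,70],0],[1,[511,374,70],0]]' 5; python3 - <<'E'
from station import *
from station import status,optics
import cv2,numpy as np
for n in("side","top"):
    f=optics.grab_frame(n);np.savez(f"{n}1.npz",**f)
    c=f["color"];c=c[140:300,170:340] if n=="side" else c[110:235,120:270]
    cv2.imwrite(f"pics/{n}1.png",cv2.resize(c,None,fx=3,fy=3,interpolation=2)[:,:,::-1])
s=status.get_state();print(s["q"].round(3),s["eef_pos"],s["ee_rot"])
E
```

```text
t: 2.22
eef_pos: [0.5759, 0.1417, 0.1715]
ee_rot: [-3.14, -0.001, -0.291]
force: [0.9, -0.4, 0.8]
width: 0.0876
gripper_force: 0.0
[ 0.57   0.278 -0.271 -0.    -1.021  0.709] [0.57592654 0.14149549 0.17170525] [-3.14010705e+00 -1.24169140e-03 -2.91648716e-01]
```

View pics/side1.png

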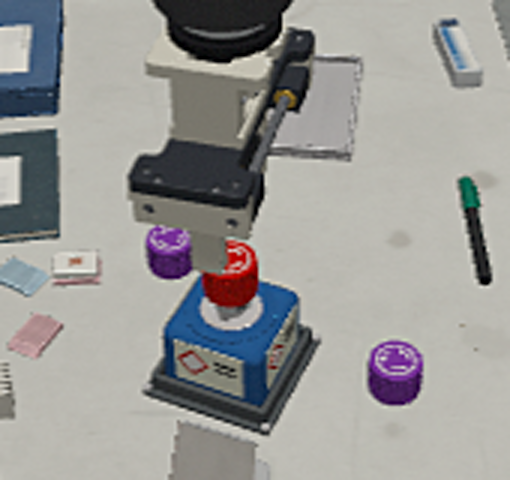

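Gripper is over the red cap (crop 231,270), with the near finger at (209,250) and room on both sides. Now descend and make a light grip.

```bash
python3 -m jog '[[1,[0,0,35],0],[1,[0,0,66],0],[1,[0,0,66],0],[1,[0,0,66],0],[1,[0,0,66],0]]' 4; python3 -m jog '[[-0.2,[0,0,0],0],[-0.2,[0,0,0],0],[-0.2,[0,0,0],0],[-1,[0,0,0],0],[-1,[0,0,0],0],[-1,[0,0,0],0],[-1,[0,0,0],0],[-1,[0,0,0],0]]' 4
```

```text
t: 2.95
eef_pos: [0.577, 0.1413, 0.1063]
ee_rot: [-3.14, -0.002, -0.292]
force: [-0.1, 0.3, 0.1]
width: 0.0877
gripper_force: 0.0
t: 3.95
eef_pos: [0.5761, 0.1407, 0.1045]
ee_rot: [3.142, 0.0, -0.293]
force: [-0.7, -0.5, -0.3]
width: 0.042
gripper_force: 4.0
```

```bash
python3 -m jog '[[-1,[0,1.5,0],0],[-1,[0,1.5,0],0],[-1,[0,1.5,0],0],[-1,[0,1.5,0],0]]'; python3 -m jog '[[-1,[0,-3,0],0],[-1,[0,-3,0],0],[-1,[0,-3,0],0],[-1,[0,-3,0],0]]'
```

```text
t: 4.45
eef_pos: [0.5762, 0.1402, 0.1046]
ee_rot: [-3.14, -0.001, -0.292]
force: [1.3, 4.8, -3.2]
width: 0.042
gripper_force: 4.0
t: 4.95
eef_pos: [0.5762, 0.1414, 0.1045]
ee_rot: [3.14, 0.001, -0.293]
force: [-1.1, -5.4, 1.8]
width: 0.0423
gripper_force: 4.0
```

```bash
python3 -m jog '[[0,[0,1.5,0],0],[0,[0,1.5,0],0],[0,[0,1.5,0],-0.18],[0,[0,1.5,0],-0.36],[0,[0,1.5,0],-0.54],[0,[0,1.5,0],-0.72],[0,[0,1.5,0],-0.9],[0,[0,1.5,0],-1.08],[0,[0,1.5,0],-1.26],[0,[0,1.5,0],-1.44],[0,[0,1.5,0],-1.5],[0,[0,1.5,0],-1.5],[-1,[0,1.5,0],-1.5],[-1,[0,1.5,0],-1.5],[-1,[0,1.5,0],-1.5],[-1,[0,1.5,0],-1.5],[-1,[0,1.5,0],-1.5]]' 4; python3 -c "
from station import status
s=status.get_state();print(s['force'],s['moment'],s['q'].round(3))"
```

```text
t: 7.08
eef_pos: [0.5776, 0.1403, 0.1049]
ee_rot: [3.139, -0.001, 1.207]
force: [6.2, -5.8, -2.4]
width: 0.0416
gripper_force: 4.0
[ 6.24729398 -5.77488571 -2.41903053] [-2.28293369 -2.2826214  -0.06172674] [ 5.680e-01  3.470e-01 -3.450e-01  2.000e-03 -8.770e-01  2.209e+00]
```

```bash
python3 -m jog '[[-1,[0,1,0],0],[-1,[0,2,0],0],[-1,[0,2,0],0],[-1,[0,2,0],0],[-1,[0,2,0],0]]'; python3 -m jog '[[-1,[0,0,0],0],[-1,[0,0,0],0]]'
```

```text
t: 7.7
eef_pos: [0.578, 0.14, 0.1047]
ee_rot: [3.141, -0.0, 1.207]
force: [-0.5, -2.6, 2.4]
width: 0.0417
gripper_force: 4.0
t: 7.95
eef_pos: [0.578, 0.14, 0.1047]
ee_rot: [3.141, -0.0, 1.207]
force: [-0.1, -2.3, 3.4]
width: 0.0416
gripper_force: 4.0
```

```bash
python3 -m jog '[[0,[0,0,0],0],[0,[0,0,0],0],[0,[0,0,0],0.18],[0,[0,0,0],0.36],[0,[0,0,0],0.54],[0,[0,0,0],0.72],[0,[0,0,0],0.9],[0,[0,0,0],1.08],[0,[0,0,0],1.26],[0,[0,0,0],1.4],[0,[0,0,0],1.4],[0,[0,0,0],1.4],[-1,[0,0,0],1.4],[-1,[0,0,0],1.4],[-1,[0,0,0],1.4],[-1,[0,0,0],1.4]]' 4;  python3 -m jog '[[-1,[0,0,0],0],[-1,[0,0,0],0],[-1,[0,0,0],0]]' 45
```

```text
t: 9.95
eef_pos: [0.5782, 0.1404, 0.1047]
ee_rot: [-3.141, -0.0, -0.192]
force: [0.9, 3.5, 0.5]
width: 0.0417
gripper_force: 4.0
t: 10.32
eef_pos: [0.5782, 0.1403, 0.1046]
ee_rot: [-3.141, -0.0, -0.193]
force: [0.1, 4.9, -0.1]
width: 0.0409
gripper_force: 45.0
```

```bash
python3 -m jog '[[-1,[0,-0.7,0],0],[-1,[0,-1.2,0.5],0],[-1,[0,-1.2,1],0],[-1,[0,-1.2,1.5],0],[-1,[0,-1.2,2],0],[-1,[0,-1.2,2.5],0],[-1,[0,-1.2,3],0],[-1,[0,-1.2,3],0]]'
```

```text
t: 11.32
eef_pos: [0.5783, 0.1405, 0.1022]
ee_rot: [3.141, -0.0, -0.193]
force: [0.2, -0.0, 5.6]
width: 0.041
gripper_force: 45.0
```

```bash
python3 -m jog '[[-1,[0,0,0.7],0],[-1,[0,0,1.4],0],[-1,[0,0,2],0],[-1,[0,0,2],0]]';python3 -m jog '[[-1,[0,0,0.7],0],[-1,[0,0,1.4],0],[-1,[0,0,2],0],[-1,[0,0,2],0]]'
```

```text
t: 11.82
eef_pos: [0.5783, 0.1405, 0.1003]
ee_rot: [3.141, -0.0, -0.193]
force: [-1.2, 0.2, 6.5]
width: 0.041
gripper_force: 45.0
t: 12.32
eef_pos: [0.5783, 0.1405, 0.0983]
ee_rot: [3.141, -0.0, -0.193]
force: [-0.6, 0.5, 7.2]
width: 0.0412
gripper_force: 45.0
```

```bash
for i in 1 2; do python3 -m jog '[[-1,[0,0,0.5],0],[-1,[0,0,1],0],[-1,[0,0,1.5],0],[-1,[0,0,1.5],0]]' | grep -E "^(eef|force)"; done
```

```text
eef_pos: [0.5783, 0.1405, 0.0969]
force: [-1.4, -1.5, 7.4]
eef_pos: [0.5783, 0.1405, 0.0955]
force: [-1.5, -0.6, 7.8]
```

```bash
python3 -m jog '[[-1,[0,0,0.5],0],[-1,[0,0,1],0],[-1,[0,0,1.5],0],[-1,[0,0,1.5],0]]' | grep -E "^(eef|force)"
```

```text
eef_pos: [0.5783, 0.1405, 0.094]
force: [-0.4, -1.1, 8.6]
```

```bash
python3 -m jog '[[-1,[0,0,0.5],0],[-1,[0,0,1],0],[-1,[0,0,1.5],0],[-1,[0,0,1.5],0]]' | grep -E "^(eef|force)"
```

```text
eef_pos: [0.5783, 0.1405, 0.0926]
force: [-1.0, -0.5, 9.5]
```

```bash
python3 -m jog '[[-1,[0,0,0.5],0],[-1,[0,0,1],0],[-1,[0,0,1.5],0],[-1,[0,0,1.5],0]]' | grep -E "^(eef|force)"
```

```text
eef_pos: [0.5784, 0.1405, 0.0911]
force: [-1.2, -0.4, 9.0]
```

```bash
python3 -m jog '[[-1,[0,0,0.5],0],[-1,[0,0,1],0],[-1,[0,0,1],0]]' | grep -E "^(eef|force)"
```

```text
eef_pos: [0.5784, 0.1405, 0.0902]
force: [-2.2, 0.5, 10.6]
```

```bash
python3 -m jog '[[-1,[0,0,0.5],0],[-1,[0,0,1],0],[-1,[0,0,1],0]]' | grep -E "^(eef|force)"
```

```text
eef_pos: [0.5784, 0.1405, 0.0896]
force: [-4.2, -0.8, 12.2]
```

```bash
python3 -m jog '[[-1,[0,0,0.5],0],[-1,[0,0,1],0],[-1,[0,0,1],0]]' | grep -E "^(eef|force)"
```

```text
eef_pos: [0.5784, 0.1405, 0.0896]
force: [-6.6, -0.1, 20.5]
```

Landed at about 15 mm depth. Next I ease to about 16 N and relieve the side load.

```bash
python3 -m jog '[[-1,[-0.5,0,-0.4],0],[-1,[-1,0,-0.4],0],[-1,[-1,0,-0.4],0]]' | grep -E "^(eef|force)"
```

```text
eef_pos: [0.5783, 0.1406, 0.0896]
force: [-1.3, -3.1, 15.2]
```

```bash
python3 -m jog '[[-1,[0,0.6,0.2],0],[-1,[0,0.6,0.2],-0.06],[-1,[0,0.6,0.2],-0.12],[-1,[0,0.6,0.2],-0.18],[-1,[0,0.6,0.2],-0.24],[-1,[0,0.6,0.2],-0.24]]' | grep -E "^(eef|force|ee_rot|grip)"; python3 -c "
from station import status
print(status.get_state()['moment'])"
```

```text
eef_pos: [0.5787, 0.1408, 0.0896]
ee_rot: [-3.141, -0.004, 0.049]
force: [-1.3, -1.0, 13.8]
gripper_force: 45.0
[-0.01640801  0.29087431  0.07049994]
```

```bash
python3 -m jog '[[-1,[0,0,0.3],-0.06],[-1,[0,0,0.3],-0.12],[-1,[0,0,0.3],-0.18],[-1,[0,0,0.3],-0.24],[-1,[0,0,0.3],-0.3],[-1,[0,0,0.3],-0.3]]' | grep -E "^(eef|force|ee_rot|grip)"; python3 -c "
from station import status
print(status.get_state()['moment'])"
```

```text
eef_pos: [0.5789, 0.1409, 0.0896]
ee_rot: [3.141, -0.004, 0.349]
force: [-0.8, -0.5, 15.7]
gripper_force: 45.0
[-0.02391455  0.47131873  0.01356155]
```

```bash
python3 -m jog '[[-1,[0,0,0.1],-0.06],[-1,[0,0,0.1],-0.12],[-1,[0,0,0.1],-0.18],[-1,[0,0,0.1],-0.24],[-1,[0,0,0.1],-0.3],[-1,[0,0,0.1],-0.3]]' | grep -E "^(eef|force|ee_rot|grip)"; python3 -c "
from station import status
print(status.get_state()['moment'])"
```

```text
eef_pos: [0.579, 0.1408, 0.0896]
ee_rot: [3.14, -0.004, 0.649]
force: [-0.9, -1.2, 16.9]
gripper_force: 45.0
[-0.12828006  0.35878477 -0.00163166]
```

```bash
python3 -m jog '[[-1,[0,0,0],-0.06],[-1,[0,0,0],-0.12],[-1,[0,0,0],-0.17],[-1,[0,0,0],-0.22],[-1,[0,0,0],-0.22],[-1,[0,0,0],-0.22]]' | grep -E "^(eef|force|ee_rot|grip|t:)"; python3 - <<'E'
from station import status,optics
import cv2,numpy as np
print(status.get_state()['moment'])
f=optics.grab_frame("side");cv2.imwrite("pics/s2.png",cv2.resize(f["color"][200:290,205:290],None,fx=5,fy=5,interpolation=2)[:,:,::-1])
E
```

```text
t: 19.32
eef_pos: [0.579, 0.1409, 0.0896]
ee_rot: [3.139, -0.003, 0.868]
force: [-0.7, -0.7, 16.0]
gripper_force: 45.0
[0.00518649 0.20176199 0.028122  ]
```

```bash
python3 -m jog '[[-1,[0,0,-1.5],0],[-1,[0,0,-3],0],[-1,[0,0,-5],0],[-1,[0,0,-7],0],[-1,[0,0,-9],0],[-1,[0,0,-11],0],[-1,[0,0,-13],0],[-1,[0,0,-15],0],[-1,[0,0,-15],0]]' | grep -E "^(eef|force|ee_rot|grip|t:|width)"
```

```text
t: 20.5
eef_pos: [0.5788, 0.1409, 0.1034]
ee_rot: [3.139, -0.003, 0.868]
force: [3.8, 1.3, 5.9]
width: 0.0406
gripper_force: 45.0
```

```bash
python3 -m jog '[[-1,[0.5,0.6,-1],0],[-1,[0.5,0.6,-3],0],[-1,[0.5,0.6,-5],0],[-1,[0.5,0.6,-7],0],[-1,[0.5,0.6,-7],0]]' | grep -E "^(eef|force|ee_rot|grip|t:|width)"
```

```text
t: 21.12
eef_pos: [0.5772, 0.1401, 0.1085]
ee_rot: [-3.141, 0.002, 0.867]
force: [-0.3, -0.9, 3.8]
width: 0.0406
gripper_force: 45.0
```

```bash
python3 -m jog '[[-1,[0,0,-2],0],[-1,[0,0,-4],0],[-1,[0,0,-7],0],[-1,[0,0,-10],0],[-1,[0,0,-10],0]]' | grep -E "^(eef|force|ee_rot|grip|t:|width)"
```

```text
t: 21.75
eef_pos: [0.578, 0.1408, 0.1192]
ee_rot: [3.141, -0.0, 0.867]
force: [0.3, 0.1, 0.2]
width: 0.0407
gripper_force: 45.0
```

```bash
python3 -m jog '[[-1,[0,0,-10],0],[-1,[0,0,-20],0],[-1,[0,0,-40],0],[-1,[0,0,-60],0],[-1,[0,0,-70],0],[-1,[0,0,-70],0]]' | grep -E "^(eef|force|ee_rot|grip|t:|width)"; python3 - <<'E'
from station import status,optics
import cv2,numpy as np
from scipy.spatial.transform import Rotation as R
f=optics.grab_frame("side");cv2.imwrite("pics/s3.png",cv2.resize(f["color"][150:290,170:310],None,fx=4,fy=4,interpolation=2)[:,:,::-1])
s=status.get_state();M=R.from_euler("xyz",s["ee_rot"]).as_matrix()
print((M.T@(np.array([.5285,-.203,.09])-s["eef_pos"])*1000).round(1))
E
```

```text
t: 22.5
eef_pos: [0.5783, 0.1409, 0.1898]
ee_rot: [3.141, -0.002, 0.867]
force: [-0.8, 0.3, -0.4]
width: 0.0411
gripper_force: 45.0
[-294.1  184.8   98.7]
```

View pics/s3.png

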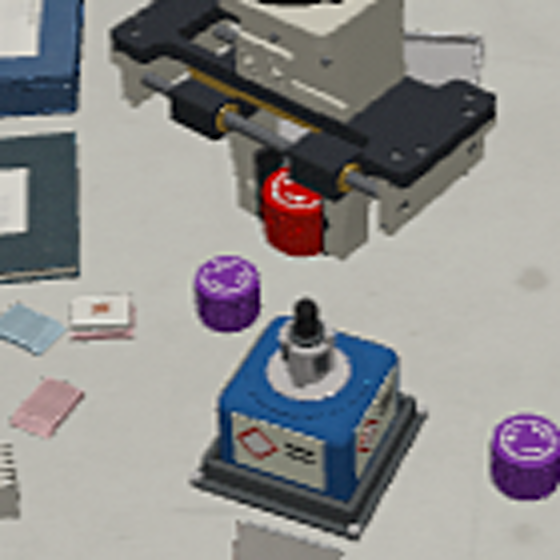

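The cap hangs upright in the gripper (crop 294,210), and the neck with its black spout (305,330) is open. Next I carry it to the tray.

```bash
python3 -m jog '[[-1,[-40,25,0],0],[-1,[-85,53,0],0],[-1,[-130,82,0],0],[-1,[-175,110,0],0],[-1,[-220,138,0],0],[-1,[-260,163,0],0],[-1,[-294,185,0],0],[-1,[-294,185,40],0],[-1,[-294,185,80],0],[-1,[-294,185,110],0],[-1,[-294,185,130],0],[-1,[-294,185,130],0],[-1,[-294,185,130],0]]' | grep -E "^(eef|force|ee_rot|grip|t:|width)"; python3 - <<'E'
from station import status,optics
import cv2
f=optics.grab_frame("side");cv2.imwrite("pics/s4.png",cv2.resize(f["color"][90:220,190:330],None,fx=4,fy=4,interpolation=2)[:,:,::-1])
E
```

```text
t: 24.18
eef_pos: [0.529, -0.2032, 0.0592]
ee_rot: [3.141, 0.0, 0.867]
force: [0.3, 0.7, 0.4]
width: 0.041
gripper_force: 45.0
```

View pics/s4.png

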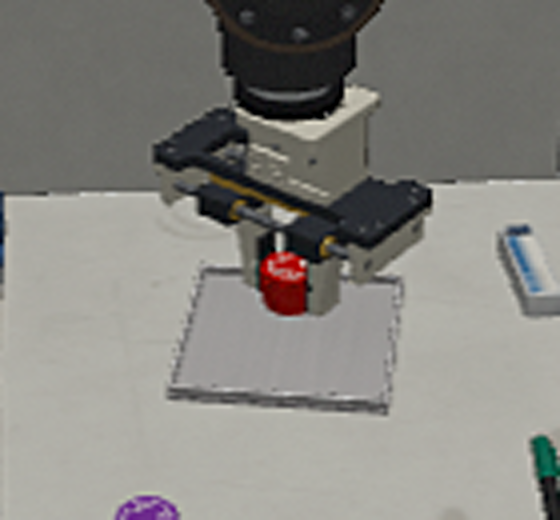

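The cap (crop 286,285) is above the tray's middle. Lowering gently now.

```bash
python3 -m jog '[[-1,[0,0,10],0],[-1,[0,0,20],0],[-1,[0,0,28],0],[-1,[0,0,33],0],[-1,[0,0,35],0],[-1,[0,0,36],0],[-1,[0,0,36.5],0],[-1,[0,0,36.5],0],[-1,[0,0,36.5],0]]' | grep -E "^(eef|force|ee_rot|grip|t:|width)"
```

```text
t: 25.35
eef_pos: [0.5289, -0.2031, 0.0225]
ee_rot: [3.141, -0.0, 0.867]
force: [-1.1, 0.3, -0.7]
width: 0.0409
gripper_force: 45.0
```

```bash
python3 -m jog '[[-1,[0,0,0.5],0],[-1,[0,0,1],0],[-1,[0,0,1.5],0],[-1,[0,0,1.8],0],[-1,[0,0,1.8],0]]' | grep -E "^(eef|force)"
```

```text
eef_pos: [0.5288, -0.2031, 0.0206]
force: [0.2, -0.3, -0.1]
```

```bash
python3 -m jog '[[-1,[0,0,0.3],0],[-1,[0,0,0.6],0],[-1,[0,0,0.6],0]]' | grep -E "^(eef|force)"
```

```text
eef_pos: [0.5288, -0.2031, 0.0205]
force: [-2.7, 0.7, 7.0]
```

```bash
python3 -m jog '[[-1,[0,0,0.3],0],[-1,[0,0,0.6],0],[-1,[0,0,0.6],0]]' | grep -E "^(eef|force)"
```

```text
eef_pos: [0.5288, -0.2031, 0.0204]
force: [-3.2, 2.4, 12.2]
```

Seated. I ease the force, release, and rise. The pads open to 88 mm, still well inside the 152 mm tray.

```bash
python3 -m jog '[[-1,[0,0,-0.9],0],[-1,[0,0,-0.9],0],[-0.1,[0,0,-0.9],0],[0,[0,0,-0.9],0],[0.5,[0,0,-0.9],0],[0.5,[0,0,-0.9],0],[0.5,[0,0,-0.9],0],[0.5,[0,0,-0.9],0],[0.5,[0,0,-10],0],[0.5,[0,0,-25],0],[0.5,[0,0,-45],0],[0.5,[0,0,-80],0],[0.5,[0,0,-130],0],[0.5,[0,0,-150],0],[0.5,[0,0,-150],0],[0.5,[0,0,-150],0]]' 10| grep -E "^(eef|force|grip|t:|width)"; python3 - <<'E'
from station import status,optics
import cv2
f=optics.grab_frame("side");cv2.imwrite("pics/s5.png",cv2.resize(f["color"][90:290,150:350],None,fx=3,fy=3,interpolation=2)[:,:,::-1])
E
```

```text
t: 28.72
eef_pos: [0.5283, -0.203, 0.1694]
force: [0.3, 0.1, -0.9]
width: 0.0658
gripper_force: 0.0
```

View pics/s5.png

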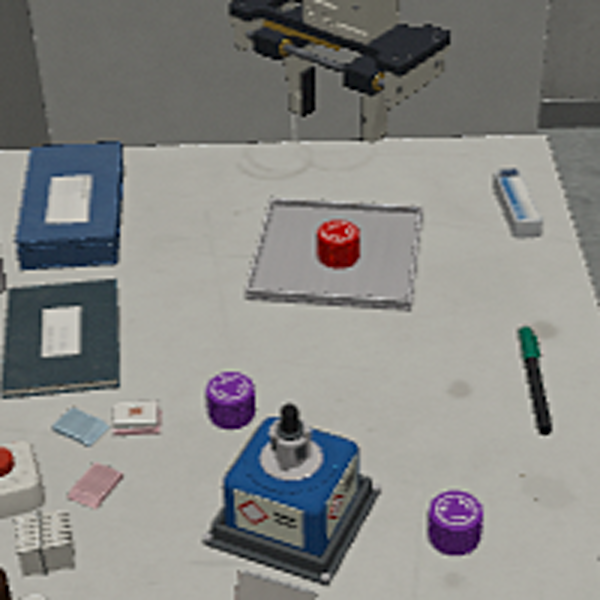

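The cap stands upright near the tray's middle (crop 338,243), the gripper is clear and the bystanders look undisturbed. Handing in.

```bash
python3 -c "
from station import order
print(order.job_done())"
```

```text
the job is handed in; nothing more can be done
None
```

The can is open and the red cap stands upright, open side down, near the middle of the tray, released; I handed the job in at about 29 s, with one brief push reading of 20.5 N on landing before I eased to about 16 N.

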